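# Find the tired spring of the timing plinth

## Task

The granite top is off the timing plinth because one of its three spring mounts has gone soft. With the fingertips, press each of the three round cork-faced pads well down in turn and let it rise, to find the softest one; then push that mount's own hinged tag down flat, to mark it for a new spring. Leave the other two tags standing and everything else where it is, and pick nothing up.

Things in the scene. Friction and masses are not known exactly. Their poses are not given: they have to be found in the camera images.
- plinth: dark iron base plate of the timing plinth, 250 x 240 x 14 mm, screwed to the table (it cannot move). Origin: centre of its underside, on the table top; x and y along its long and short sides, z up. Its top face is 14 mm above the table.
- mount_a: one of three spring mounts that look alike, screwed on the plinth about 130 mm apart in a triangle, all turned the same way (places swapped from run to run). Green foot 104 x 50 x 5 mm with the round pad at one end and the mount's own tag at the other. Origin: under the pad's axis, on top of the plinth. Its -x axis points from the pad to its tag, z up.
- pad_a_top (a point): centre of the cork face on top of mount_a's round pad: a steel cap 44 mm across with a cork face 42 mm across, 39 mm above the mount's origin (53 mm above the table) when up. The point moves with the pad.
- pad_a (a joint): how far mount_a's pad is pressed down: 0 m = up at its top stop (as at the start), 0.012 = fully down, which takes 4 to 16 N. Held 8 mm down the softest pushes back with 1 to 3.5 N, the others with 4.5 to 11 N. The guide is friction-damped (0.9 N drag either way): let go, a pad rises but stays about 1 mm low, the softest about 3 mm.
- tag_a_edge (a point): middle of the free top edge of mount_a's tag, a hinged brass leaf with an ivory upper face, 40 mm from hinge to edge, 34 mm wide, 3 mm thick. It stands sloping away from the pad, 44 to 50 degrees above level, its edge then about 57 mm above the table and 60 mm from the pad's axis. The hinge is 33 mm from the pad's axis, 27.5 mm above the table, along the mount's y.
- tag_a (a joint): angle of mount_a's tag: 0 rad = standing, 50 degrees above level; 0.873 = lying flat and level on its rest. Pressed straight down about 54 mm from the pad's axis it swings down and outwards, away from the pad; when flat its upper face is 29 mm above the table. The stiff hinge (about 1 N there) stays where it is left.
- mount_b: one of three spring mounts that look alike, screwed on the plinth about 130 mm apart in a triangle, all turned the same way (places swapped from run to run). Green foot 104 x 50 x 5 mm with the round pad at one end and the mount's own tag at the other. Origin: under the pad's axis, on top of the plinth. Its -x axis points from the pad to its tag, z up.
- pad_b_top (a point): centre of the cork face on top of mount_b's round pad: a steel cap 44 mm across with a cork face 42 mm across, 39 mm above the mount's origin (53 mm above the table) when up. The point moves with the pad.
- pad_b (a joint): how far mount_b's pad is pressed down: 0 m = up at its top stop (as at the start), 0.012 = fully down, which takes 4 to 16 N. Held 8 mm down the softest pushes back with 1 to 3.5 N, the others with 4.5 to 11 N. The guide is friction-damped (0.9 N drag either way): let go, a pad rises but stays about 1 mm low, the softest about 3 mm.
- tag_b_edge (a point): middle of the free top edge of mount_b's tag, a hinged brass leaf with an ivory upper face, 40 mm from hinge to edge, 34 mm wide, 3 mm thick. It stands sloping away from the pad, 44 to 50 degrees above level, its edge then about 57 mm above the table and 60 mm from the pad's axis. The hinge is 33 mm from the pad's axis, 27.5 mm above the table, along the mount's y.
- tag_b (a joint): angle of mount_b's tag: 0 rad = standing, 50 degrees above level; 0.873 = lying flat and level on its rest. Pressed straight down about 54 mm from the pad's axis it swings down and outwards, away from the pad; when flat its upper face is 29 mm above the table. The stiff hinge (about 1 N there) stays where it is left.
- mount_c: one of three spring mounts that look alike, screwed on the plinth about 130 mm apart in a triangle, all turned the same way (places swapped from run to run). Green foot 104 x 50 x 5 mm with the round pad at one end and the mount's own tag at the other. Origin: under the pad's axis, on top of the plinth. Its -x axis points from the pad to its tag, z up.
- pad_c_top (a point): centre of the cork face on top of mount_c's round pad: a steel cap 44 mm across with a cork face 42 mm across, 39 mm above the mount's origin (53 mm above the table) when up. The point moves with the pad.
- pad_c (a joint): how far mount_c's pad is pressed down: 0 m = up at its top stop (as at the start), 0.012 = fully down, which takes 4 to 16 N. Held 8 mm down the softest pushes back with 1 to 3.5 N, the others with 4.5 to 11 N. The guide is friction-damped (0.9 N drag either way): let go, a pad rises but stays about 1 mm low, the softest about 3 mm.
- tag_c_edge (a point): middle of the free top edge of mount_c's tag, a hinged brass leaf with an ivory upper face, 40 mm from hinge to edge, 34 mm wide, 3 mm thick. It stands sloping away from the pad, 44 to 50 degrees above level, its edge then about 57 mm above the table and 60 mm from the pad's axis. The hinge is 33 mm from the pad's axis, 27.5 mm above the table, along the mount's y.
- tag_c (a joint): angle of mount_c's tag: 0 rad = standing, 50 degrees above level; 0.873 = lying flat and level on its rest. Pressed straight down about 54 mm from the pad's axis it swings down and outwards, away from the pad; when flat its upper face is 29 mm above the table. The stiff hinge (about 1 N there) stays where it is left.
- escape_wheel: toothed brass escape wheel, 46 mm across, 7 mm high, lying flat on a corner of the plinth. Origin: centre of its underside. Bystander.
- green_collet: verdigris-green brass hand collet, 22 mm across, 12 mm high, on a corner of the plinth. Origin: centre of its underside. Bystander.
- boxwood_peg: pale boxwood peg, 15 mm thick, 43 mm high, standing upright on the plinth between two mounts. Origin: centre of its foot. Bystander.
- pallet_arbor: steel pallet arbor, a 74 mm rod along x with a dark anchor across it, 10 mm high, lying on the table. Origin: below the middle of the rod. Bystander.
- screwdriver: screwdriver 150 mm long lying on the table, along its own x. Bystander.
- brass_weight: brass clock weight, 45 mm across, 82 mm high, standing on the table. Origin: centre of its underside. Bystander.
- oil_cup: small white empty oil cup, 44 mm across, 22 mm high, on the table. Origin: centre of its underside. Bystander.
- hopper_flap (a joint): angle of the drop flap of the tin parts hopper (170 mm wide, 190 mm high, at the left side of the table): 0 rad = shut, grows as it drops open; it hangs ajar at 0.4 to 0.6. Bystander.

How it is judged:
By the outcome, as a careful person would: the job done as asked, in the order asked, and still so for the second after the job is handed in, with the robot touching nothing.
It also fails if it takes over 45 s, if anything falls off the work surface, if the arm or the gripper's body presses on something with over 40 N, if the wrist force passes 120 N, or if a joint passes its speed limit or range.

## Robot

A 6-joint arm with a two-finger parallel gripper is mounted at the origin on the work surface. World frame = base frame: x ahead of the robot, y to its left, z up, the work surface at z = 0. Lengths are in m, angles in rad, forces in N, time in s.
With the tool pointing down it reaches from about 0.375 to 0.9 m from the base axis. Payload 3.1 kg.
Tool frame: the origin (TCP) lies at the very end of the fingers, on their centre line; the grasp point (between the pads) lies 19 mm behind it; z points along the fingers, y is the direction in which the jaws open and shut (so a half turn about z gives the same grasp; the last joint's range is limited). The gripper opens to 87 mm and grips with 3 to 60 N. Pads are 19 mm wide; open, the fingers measure 117 mm over their backs; the gripper's body (75 mm by 190 mm) begins 51 mm behind the grasp point.
Start: joints at [-1.512, 0.527, 1.433, -0, 1.181, -0.178], TCP at [0.147, -0.607, 0.223] pointing down, gripper open.
Joint ranges: [-3.08, 3.08], [-0.75, 2.2], [0.22, 2.44], [-1.43, 4.57], [0, 2.65], [-2.85, 2.85]. Speed limits (rad/s): [2.79, 2.79, 3.14, 3.14, 3.14, 3.14].

## Interface

Orientations are given as a unit quaternion [x, y, z, w].
In Python, from rig import robot gives the robot as it stands.
- The arm moves only by the tool arm_command, never from a script. Its argument "targets" is a list of rows, each a list of 5 numbers: the shift along the tool's x, y, z in cm, then the turn about the tool's z in rad, then the finger opening in cm, from 0 to 8.7. In form: [[dx, dy, dz, spin, hand], ...]. A call has 1 to 5 rows; each row is the pose to reach, as a shift and turn from the pose commanded when the call began, along the tool's axes at that moment; what a row does not reach only later rows make up. A row lasts 1/8 s, in which the tool goes at most 62.5 mm and 10.7 degrees, less where a joint would pass 70% of its speed; a pose out of reach is approached as far as the arm can. A call with a gripper value outside its range is refused whole. The fingers move at their own pace and stop on an object; "newtons" is the grip in N (left out, the last holds). Time passes only in rows, so rows that repeat a pose let the fingers close. It gives the time, the measured TCP pose, the force and the opening at its end, in the units of the state.
- robot.get_obs(): the state, without advancing time (a new reading comes with each control period).
- robot.camera(name): name is "scene" or "top" or "wrist"; returns (picture, depth): 400x640x3 uint8, red, green, blue; 400x640 float32, m along the optical axis (not along the pixel's ray), 0 where there is no reading.
- robot.camera_model(name): a dict with "mtx" (3x3 intrinsics, pixels), "extrinsics" (4x4, takes a point from world to camera coordinates). Camera axes: x right, y up, looking along -z (the intrinsics and any distortion apply to the point x, -y, -z); pixel columns grow to the right and rows downward; lengths in m; the calibration is good to about 2 mm. The wrist camera is an equidistant fisheye: a pixel r from the principal point sees the ray r / f radians off the axis. A picture is of the moment at which its call begins: read the wrist's pose just before it. camera_model takes no time and is no camera call; for the wrist camera it gives the pose at the moment of the call.
- robot.hand_in(): hands the job in, once; it reports no verdict.
The state is a dict: "time": time; "q": joint angles; "joint_velocities": joint speeds; "joint_torque": joint torques, N m; "position": TCP position; "tool_rot": TCP orientation; "ft_force": force on the tool from outside, world axes, zero at the start; "moment": the same for the moment, N m; "grip_width": finger opening in m.
Only numpy, scipy, OpenCV 4.12 (cv2) and the standard library are available. Lean on these libraries where they do the work, as an engineer would, in place of code of your own. Each camera call takes 0.05 s, during which the arm holds its last target.

## Working session

There is one attempt and no reset: what is moved stays moved. The work goes in short steps, Python scripts to look and compute and a tool call to move; the robot and the scene stay as the last step left them, time stands still between calls to the robot, and variables do not carry over. Pictures are saved under pics/ and viewed, and the job is handed in when it is done.

Besides the shell and the picture viewer there is one more tool, called after "Request:" as a command line: name --pt "numbers of a row" for each row, then --argument value for the rest. arm_command: Moves the arm, as the interface text tells. Its arguments: {"type":"object","properties":{"targets":{"type":"array","items":{"type":"array","items":{"type":"number"}}},"newtons":{"type":"number"}},"required":["targets"]}

```bash
mkdir -p pics; ls
python3 - <<'E'
from rig import robot
import cv2,numpy as np
o=robot.get_obs();print(o)
for n in("scene","top"):
    p,d=robot.camera(n);cv2.imwrite(f"pics/{n}0.png",p[...,::-1]);np.save(f"pics/{n}0.npy",d)
    m=robot.camera_model(n);print(n,m)
E
```

```text
pics
{'time': 0.0, 'q': array([-1.51150773e+00,  5.28465913e-01,  1.43388504e+00, -2.78221433e-05,
        1.18140169e+00, -1.78472189e-01]), 'joint_velocities': array([ 0.00135106,  0.00286082, -0.00086306, -0.00174139, -0.00070608,
        0.00072669]), 'joint_torque': array([-5.44653776e-04, -4.40040064e+01, -1.76591760e+01,  6.31680270e-02,
        5.83060272e-02, -1.58285475e-04]), 'position': array([ 0.14719834, -0.60667047,  0.22157729]), 'tool_rot': array([ 9.92940837e-01,  1.18605765e-01,  5.14795230e-05, -1.07884231e-03]), 'ft_force': array([-0.41619699, -0.54275139, -0.18619002]), 'moment': array([0.00127266, 0.02318917, 0.02422762]), 'grip_width': 0.0871177136251294}
scene {'mtx': array([[447.98456121,   0.        , 321.46419924],
       [  0.        , 447.98456121, 194.11026573],
       [  0.        ,   0.        ,   1.        ]]), 'extrinsics': array([[-0.26759998,  0.96341496, -0.01489548,  0.11099616],
       [-0.64655205, -0.16808255,  0.74412277,  0.30757211],
       [ 0.71439534,  0.20875794,  0.6678768 , -1.56215918],
       [ 0.        ,  0.        ,  0.        ,  1.        ]])}
top {'mtx': array([[431.35057906,   0.        , 318.56081217],
       [  0.        , 431.35057906, 194.25432186],
       [  0.        ,   0.        ,   1.        ]]), 'extrinsics': array([[ 0.02674332, -0.99949565, -0.01712416,  0.03991528],
       [ 0.9926742 ,  0.02453391,  0.11830479, -0.54236568],
       [-0.117825  , -0.02016258,  0.99282966, -1.12023449],
       [ 0.        ,  0.        ,  0.        ,  1.        ]])}
```

View pics/scene0.png

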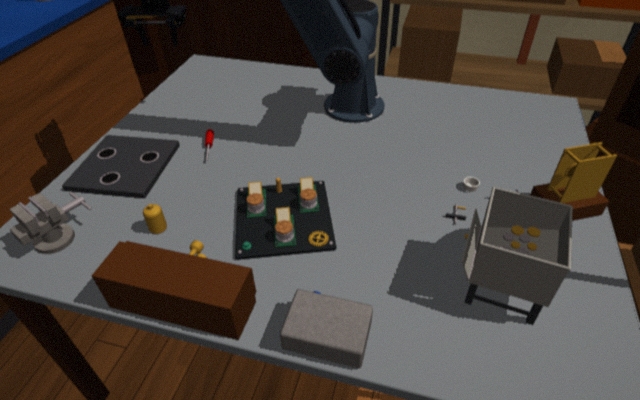

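View pics/top0.png

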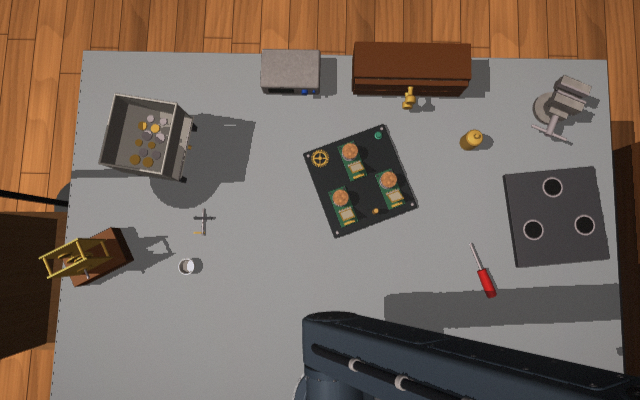

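The top view shows the three cork pads at about (349,150), (389,180) and (340,198), each with its tag below it, towards the robot. The peg is at (376,211), the wheel at (319,158) and the collet at (378,136). Next I'll measure the pads.

```bash
cat > h.py <<'E'
import cv2,numpy as np
from rig import robot
def ray(n,u,v,z,m=None):
    m=m or robot.camera_model(n);K=m["mtx"];E=m["extrinsics"]
    R=E[:3,:3];t=E[:3,3];c=-R.T@t
    d=R.T@np.array([(u-K[0,2])/K[0,0],-(v-K[1,2])/K[1,1],-1])
    return c+d*(z-c[2])/d[2]
def proj(n,P):
    m=robot.camera_model(n);p=m["extrinsics"]@np.append(P,1);K=m["mtx"]
    return np.array([K[0,0]*p[0]/-p[2]+K[0,2],-K[1,1]*p[1]/-p[2]+K[1,2]])
def blobs(p,lo,hi,amin=20):
    h=cv2.cvtColor(p,cv2.COLOR_RGB2HSV);k=cv2.inRange(h,lo,hi)
    n,_,s,c=cv2.connectedComponentsWithStats(k);return [(c[i].round(1),s[i]) for i in range(1,n) if s[i][4]>=amin],k
E
python3 - <<'E'
from h import *
for n,r in(("top",(300,120,420,240)),("scene",(230,170,340,260))):
    p=cv2.imread(f"pics/{n}0.png")[...,::-1]
    c=p[r[1]:r[3],r[0]:r[2]];cv2.imwrite(f"pics/{n}0z.png",cv2.resize(c[...,::-1].copy(),None,fx=5,fy=5,interpolation=cv2.INTER_CUBIC))
    h=cv2.cvtColor(np.ascontiguousarray(p),cv2.COLOR_RGB2HSV)
    if n=="top":
        for u,v in((349,150),(389,180),(340,198),(356,170),(350,216)):print(h[v,u],p[v,u])
E
```

```text
[ 13 147 167] [167 113  71]
[ 13 150 165] [165 110  68]
[ 13 149 174] [174 115  72]
[ 19 123 158] [158 130  82]
[ 18  80 170] [170 148 117]
```

View pics/top0z.png

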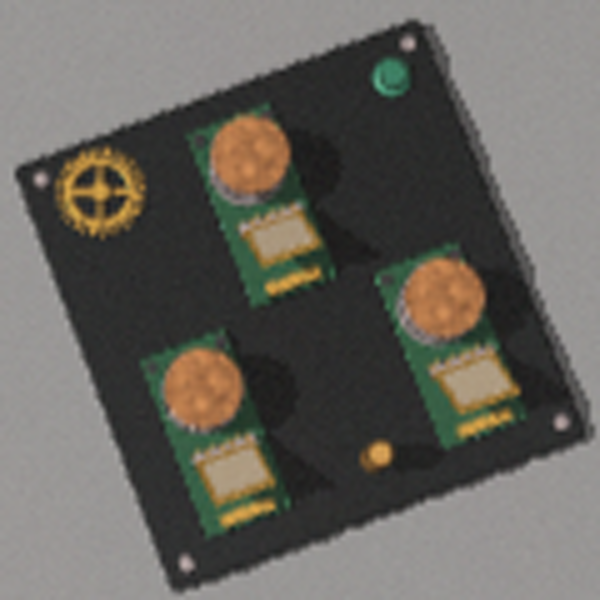

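View pics/scene0z.png

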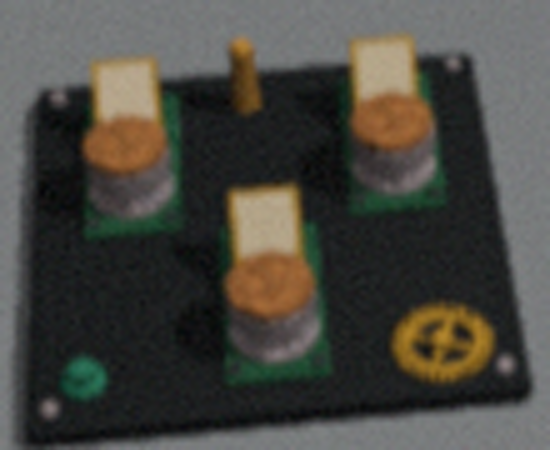

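Run:
```python
from h import *
from scipy.spatial.transform import Rotation as R
for n,r in(("top",(300,120,420,240)),("scene",(230,170,340,260))):
    p=cv2.imread(f"pics/{n}0.png")[...,::-1].copy()
    b,k=blobs(p,(9,125,100),(15,200,255),30)
    for c,s in b:
        if r[0]<c[0]<r[2] and r[1]<c[1]<r[3]: print(n,c,s,ray(n,*c,0.053).round(4))
    b,k=blobs(p,(16,30,110),(25,130,255),20)
    for c,s in b:
        if r[0]<c[0]<r[2] and r[1]<c[1]<r[3]: print(' tag',n,c,s,ray(n,*c,0.044).round(4))
# plinth side directions (top zoom px/5+offset): screws
S=[ray("top",300+u/5,120+v/5,.014) for u,v in((40,179),(408,43),(561,422),(186,563))]
for i in range(4):
    d=S[(i+1)%4]-S[i];print(np.linalg.norm(d).round(4),np.degrees(np.arctan2(d[1],d[0])).round(2))
print(ray("top",376+0,211,.057))
o=robot.get_obs();print(R.from_quat(o["tool_rot"]).as_matrix().round(3))
```

```text
top [349.8 150.5] [343 143  15  15 177] [ 0.6577 -0.0263  0.053 ]
top [388.7 179. ] [381 172  16  15 185] [ 0.5837 -0.1298  0.053 ]
top [340.2 197.1] [333 190  15  15 181] [ 0.5326 -0.0035  0.053 ]
 tag top [355.5 166.3] [350 161  13  11  85] [ 0.6172 -0.0427  0.044 ]
 tag top [394.3 195.1] [386 189  16  12 104] [ 0.5425 -0.1461  0.044 ]
 tag top [346.4 213.4] [341 207  13  13 101] [ 0.4909 -0.0209  0.044 ]
scene [308.  193.8] [301 189  15  11 133] [ 0.5358 -0.0013  0.053 ]
scene [254.6 198.4] [247 193  16  12 136] [ 0.5866 -0.1272  0.053 ]
scene [283.7 226.5] [276 221  17  13 167] [ 0.6612 -0.0234  0.053 ]
 tag scene [306.2 182.2] [299 176  15  14 157] [ 0.4832 -0.0225  0.044 ]
 tag scene [254.6 186.5] [248 181  14  13 152] [ 0.5341 -0.1494  0.044 ]
 tag scene [282.5 213.9] [277 207  13  15 153] [ 0.6132 -0.0439  0.044 ]
0.2166 -68.02
0.2244 -157.93
0.2163 112.02
0.2246 22.15
[ 0.49815602 -0.09697898  0.057     ]
[[ 0.972  0.236 -0.   ]
 [ 0.236 -0.972  0.002]
 [ 0.    -0.002 -1.   ]]
```

Request:
arm_command --pt "6 -4 0 -0.05 0" --pt "12 -8 0 -0.1 0" --pt "18 -12 0 -0.147 0" --pt "23 -15.5 0 -0.147 0" --pt "28 -19 0 -0.147 0" --newtons 20

```text
time: 0.72
position: [0.3584, -0.3745, 0.2223]
tool_rot: [0.982, 0.191, 0.0, -0.0]
ft_force: [0.8, -0.5, -1.0]
grip_width: 0.045
```

```bash
cat >> h.py <<'E'
from scipy.spatial.transform import Rotation as Rt
PADS={1:(.6595,-.025),2:(.585,-.1285),3:(.534,-.0025)}
def st(*T):
    o=robot.get_obs();M=Rt.from_quat(o["tool_rot"]).as_matrix();P=o["position"]
    print("t",round(o["time"],2),"P",P.round(4),"ft",o["ft_force"].round(2),"yaw",np.degrees(np.arctan2(M[1,0],M[0,0])).round(2),"tilt",M[:,2].round(4),"w",round(o["grip_width"],4))
    for t in T: print("  shift cm",t,(M.T@(np.array(t)-P)*100).round(2))
E
python3 -c "
from h import *
st((.585,-.1285,.12))"
```

```text
t 0.72 P [ 0.3584 -0.3745  0.2223] ft [ 0.81 -0.53 -1.  ] yaw 22.02 tilt [-0.e+00  3.e-04 -1.e+00] w 0.045
  shift cm (0.585, -0.1285, 0.12) [ 30.22 -14.3   10.24]
```

Request:
arm_command --pt "5.6 -2.6 0 0 0" --pt "11.2 -5.2 0 0 0" --pt "16.8 -7.8 2 0 0" --pt "22.4 -10.4 5 0 0" --pt "28 -13.2 8 0 0"

```text
time: 1.35
position: [0.5594, -0.1577, 0.1484]
tool_rot: [0.982, 0.191, 0.0, 0.0]
ft_force: [1.2, -0.8, 1.1]
grip_width: 0.0018
```

Request:
arm_command --pt "0 0 2 0 0" --pt "0 0 4 0 0" --pt "0 0 4 0 0"

```text
time: 1.72
position: [0.5568, -0.1581, 0.1074]
tool_rot: [0.982, 0.191, -0.002, -0.001]
ft_force: [-0.3, 0.4, 1.0]
grip_width: 0.0006
```

```bash
python3 -c "
from h import *
st((.585,-.1285,.055))
for n in('top','scene'):
    p,d=robot.camera(n);cv2.imwrite(f'pics/{n}1.png',p[...,::-1])
p,d=robot.camera('wrist');cv2.imwrite('pics/w1.png',p[...,::-1])
p=cv2.imread('pics/scene1.png')[150:270,220:380];cv2.imwrite('pics/scene1z.png',cv2.resize(p,None,fx=5,fy=5))"
```

```text
t 1.73 P [ 0.5568 -0.1581  0.1074] ft [-0.25  0.35  1.  ] yaw 22.07 tilt [-0.0043  0.0022 -1.    ] w 0.0006
  shift cm (0.585, -0.1285, 0.055) [ 3.75 -1.67  5.23]
```

View pics/scene1z.png

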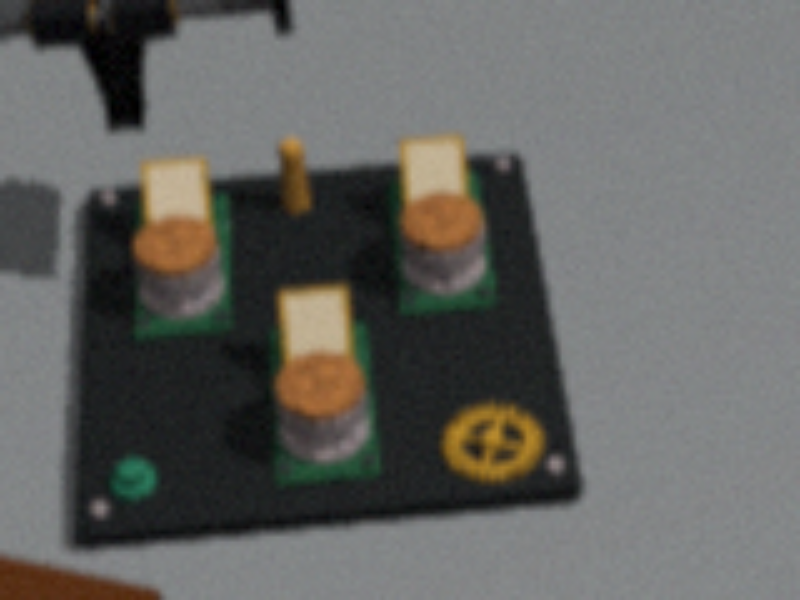

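View pics/w1.png

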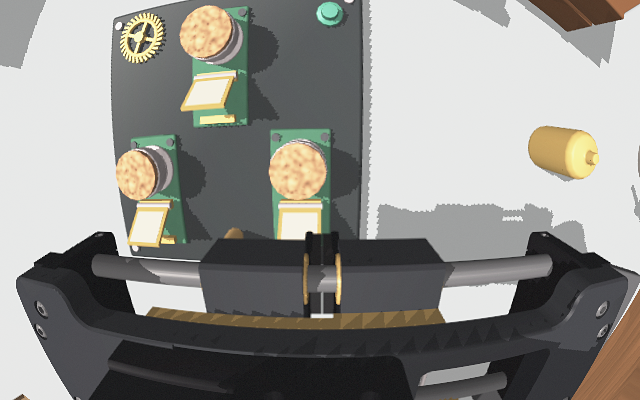

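The closed fingers hang clear above the table, short of the right-hand pad. In the wrist view that pad is at (298,170) and its tag at (300,220).

Request:
arm_command --pt "2 -0.9 0 0 0" --pt "3.75 -1.67 0 0 0" --pt "3.75 -1.67 1.5 0 0" --pt "3.75 -1.67 4 0 0" --pt "3.75 -1.67 4.5 0 0"

```text
time: 2.5
position: [0.5849, -0.1287, 0.0619]
tool_rot: [0.981, 0.191, -0.002, -0.001]
ft_force: [-0.5, -0.4, 0.9]
grip_width: 0.0005
```

```bash
python3 -c "
from h import *
p,d=robot.camera('wrist');cv2.imwrite('pics/w2.png',p[...,::-1])
st((.585,-.1285,.045))"
```

```text
t 2.55 P [ 0.5852 -0.1289  0.0622] ft [-0.63  0.04 -0.37] yaw 22.06 tilt [-0.0039  0.0015 -1.    ] w 0.0005
  shift cm (0.585, -0.1285, 0.045) [ 0.   -0.04  1.72]
```

View pics/w2.png

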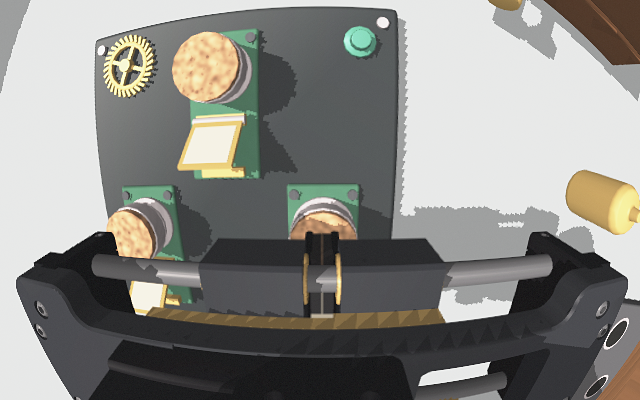

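The fingertips are centred over the right-hand pad, whose cork shows at (322,225).

Request:
arm_command --pt "0 0 0.9 0 0" --pt "0 0 1.4 0 0" --pt "0 0 1.72 0 0" --pt "0 0 1.72 0 0" --pt "0 0 1.72 0 0"

```text
time: 3.18
position: [0.587, -0.1298, 0.0473]
tool_rot: [0.982, 0.191, 0.0, 0.0]
ft_force: [1.1, -0.5, 1.1]
grip_width: 0.0004
```

```bash
python3 -c "
from h import *
for i in range(4): st();robot.camera('wrist')"
```

```text
t 3.17 P [ 0.587  -0.1298  0.0473] ft [ 1.12 -0.51  1.13] yaw 22.05 tilt [ 8.e-04 -5.e-04 -1.e+00] w 0.0004
t 3.23 P [ 0.587  -0.1298  0.0473] ft [ 0.21 -0.37  0.87] yaw 22.05 tilt [ 8.e-04 -5.e-04 -1.e+00] w 0.0006
t 3.27 P [ 0.587  -0.1298  0.0473] ft [ 0.27 -1.23  0.63] yaw 22.05 tilt [ 8.e-04 -5.e-04 -1.e+00] w 0.0005
t 3.33 P [ 0.587  -0.1298  0.0473] ft [-0.33 -0.59  2.17] yaw 22.05 tilt [ 8.e-04 -5.e-04 -1.e+00] w 0.0004
```

Request:
arm_command --pt "0 0 0.3 0 0" --pt "0 0 0.5 0 0" --pt "0 0 0.5 0 0"

```text
time: 3.75
position: [0.587, -0.1298, 0.042]
tool_rot: [0.982, 0.191, 0.0, 0.0]
ft_force: [0.6, -1.9, 1.4]
grip_width: 0.0002
```

```bash
python3 -c "
from h import *
for i in range(6): st();robot.camera('scene')"
```

```text
t 3.75 P [ 0.587  -0.1298  0.042 ] ft [ 0.63 -1.86  1.4 ] yaw 22.05 tilt [ 7.e-04 -4.e-04 -1.e+00] w 0.0002
t 3.8 P [ 0.587  -0.1298  0.042 ] ft [ 0.07 -1.27  2.53] yaw 22.05 tilt [ 7.e-04 -4.e-04 -1.e+00] w 0.0004
t 3.85 P [ 0.587  -0.1298  0.042 ] ft [ 1.4  -1.37  2.91] yaw 22.04 tilt [ 7.e-04 -4.e-04 -1.e+00] w 0.0008
t 3.9 P [ 0.587  -0.1298  0.042 ] ft [ 0.92 -1.02  1.94] yaw 22.05 tilt [ 6.e-04 -4.e-04 -1.e+00] w 0.0007
t 3.95 P [ 0.587  -0.1298  0.042 ] ft [ 0.84 -1.28  2.79] yaw 22.05 tilt [ 7.e-04 -4.e-04 -1.e+00] w 0.0006
t 4.0 P [ 0.587  -0.1298  0.042 ] ft [ 0.87 -1.48  3.02] yaw 22.05 tilt [ 6.e-04 -4.e-04 -1.e+00] w 0.0004
```

Request:
arm_command --pt "0 0 -0.6 0 0" --pt "0 0 -1.2 0 0" --pt "0 0 -2.5 0 0" --pt "0 0 -5 0 0" --pt "0 0 -5 0 0"

```text
time: 4.68
position: [0.5881, -0.13, 0.0943]
tool_rot: [0.982, 0.191, 0.002, 0.001]
ft_force: [1.0, -1.0, -0.7]
grip_width: 0.0005
```

Request:
arm_command --pt "-0.1 -5 0 0 0" --pt "-0.1 -10 0 0 0" --pt "-0.1 -13.7 0 0 0" --pt "-0.1 -13.7 0 0 0" --pt "-0.1 -13.7 2 0 0"

```text
time: 5.3
position: [0.5361, -0.0033, 0.0728]
tool_rot: [0.981, 0.192, 0.002, 0.001]
ft_force: [0.3, -0.7, 0.9]
grip_width: 0.0005
```

```bash
python3 -c "
from h import *
p,d=robot.camera('wrist');cv2.imwrite('pics/w3.png',p[...,::-1])
p,d=robot.camera('scene');cv2.imwrite('pics/s3.png',cv2.resize(p[150:270,220:380,::-1],None,fx=5,fy=5))
for i in range(4): st((.534,-.0025,.042));robot.camera('top')"
```

```text
t 5.4 P [ 0.5336 -0.0034  0.0705] ft [-0.21  0.54 -0.46] yaw 22.02 tilt [-3.e-03  4.e-04 -1.e+00] w 0.0003
  shift cm (0.534, -0.0025, 0.042) [ 0.08 -0.06  2.85]
t 5.45 P [ 0.534  -0.0036  0.0712] ft [-0.26  0.6   1.35] yaw 22.01 tilt [-1.9e-03  3.0e-04 -1.0e+00] w 0.0004
  shift cm (0.534, -0.0025, 0.042) [ 0.04 -0.1   2.92]
t 5.5 P [ 0.5345 -0.0037  0.0717] ft [ 0.67 -0.6   0.61] yaw 22.0 tilt [-7.e-04  1.e-04 -1.e+00] w 0.0004
  shift cm (0.534, -0.0025, 0.042) [ 0.   -0.12  2.97]
t 5.55 P [ 0.5348 -0.0037  0.0721] ft [-0.47 -0.18  0.08] yaw 22.0 tilt [ 3.e-04 -1.e-04 -1.e+00] w 0.0003
  shift cm (0.534, -0.0025, 0.042) [-0.03 -0.14  3.01]
```

View pics/s3.png

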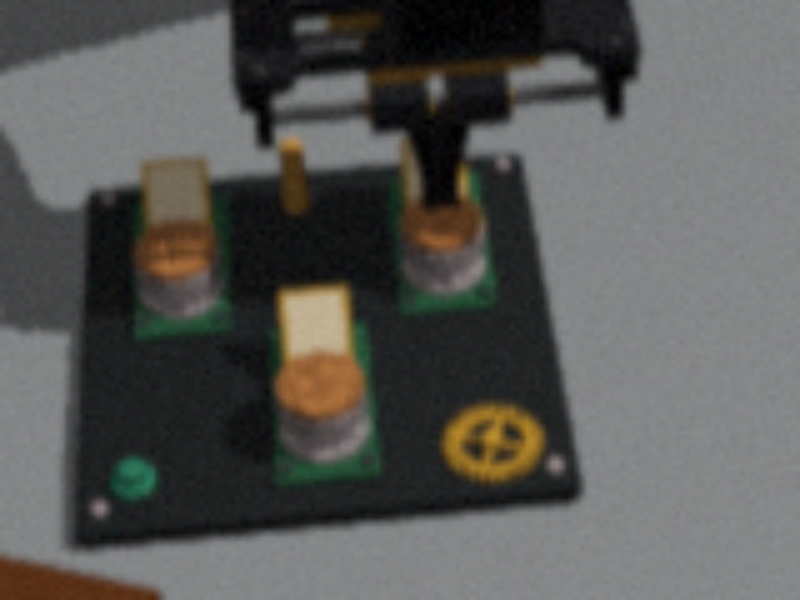

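View pics/w3.png

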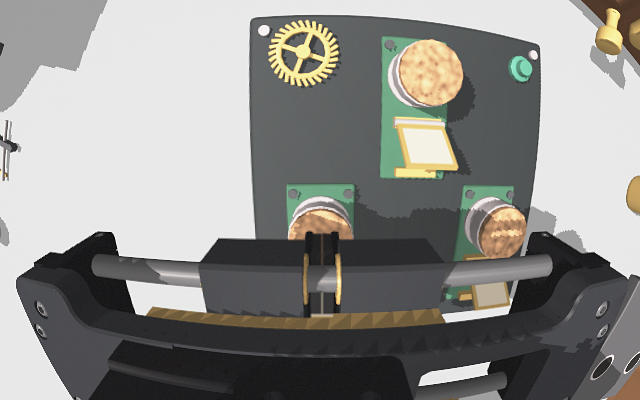

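The pressed right-hand pad sits visibly lower (scene about (175,245)), and the fingers are now over the near pad (445,215).

Request:
arm_command --pt "0 -0.1 1.7 0 0" --pt "0 -0.1 2.2 0 0" --pt "0 -0.1 2.6 0 0" --pt "0 -0.1 3 0 0" --pt "0 -0.1 3 0 0"

```text
time: 6.22
position: [0.5344, -0.0024, 0.0436]
tool_rot: [0.982, 0.191, 0.001, 0.0]
ft_force: [-1.5, -1.4, 11.6]
grip_width: 0.0007
```

```bash
python3 -c "
from h import *
for i in range(6): st();robot.camera('scene')"
```

```text
t 6.22 P [ 0.5344 -0.0024  0.0436] ft [-1.53 -1.38 11.59] yaw 22.06 tilt [ 1.2e-03 -6.0e-04 -1.0e+00] w 0.0007
t 6.28 P [ 0.5344 -0.0024  0.0437] ft [-1.47 -1.61 10.82] yaw 22.05 tilt [ 1.3e-03 -6.0e-04 -1.0e+00] w 0.0003
t 6.33 P [ 0.5344 -0.0024  0.0438] ft [-2.7  -0.92 10.96] yaw 22.06 tilt [ 1.3e-03 -6.0e-04 -1.0e+00] w 0.0002
t 6.38 P [ 0.5345 -0.0024  0.0438] ft [-1.21 -0.03 10.79] yaw 22.05 tilt [ 1.4e-03 -7.0e-04 -1.0e+00] w 0.0007
t 6.42 P [ 0.5344 -0.0025  0.0438] ft [-1.87 -0.28  9.31] yaw 22.06 tilt [ 1.4e-03 -7.0e-04 -1.0e+00] w 0.0007
t 6.47 P [ 0.5344 -0.0024  0.0438] ft [-1.85 -0.93 11.15] yaw 22.06 tilt [ 1.4e-03 -7.0e-04 -1.0e+00] w 0.0005
```

Request:
arm_command --pt "0 0 -0.6 0 0" --pt "0 0 -1.2 0 0" --pt "0 0 -2.5 0 0" --pt "0 0 -5 0 0" --pt "0 0 -5 0 0"

```text
time: 7.15
position: [0.5355, -0.0023, 0.0939]
tool_rot: [0.982, 0.191, 0.002, 0.001]
ft_force: [-0.9, 0.5, -0.5]
grip_width: 0.0005
```

Request:
arm_command --pt "5 3 0 0 0" --pt "9 6 0 0 0" --pt "10.7 6.8 0 0 0" --pt "10.7 6.8 0 0 0" --pt "10.7 6.8 2 0 0"

```text
time: 7.78
position: [0.6583, -0.0247, 0.072]
tool_rot: [0.982, 0.191, 0.0, 0.0]
ft_force: [-0.9, 0.6, -0.4]
grip_width: 0.0007
```

```bash
python3 -c "
from h import *
p,d=robot.camera('wrist');cv2.imwrite('pics/w4.png',p[...,::-1])
p,d=robot.camera('scene');cv2.imwrite('pics/s4.png',cv2.resize(p[150:270,220:380,::-1],None,fx=5,fy=5))
for i in range(4): st((.6595,-.025,.043));robot.camera('top')"
```

```text
t 7.88 P [ 0.6546 -0.024   0.0686] ft [-0.47 -0.18 -0.67] yaw 22.06 tilt [-0.0081  0.0016 -1.    ] w 0.0005
  shift cm (0.6595, -0.025, 0.043) [0.44 0.28 2.56]
t 7.92 P [ 0.6555 -0.0242  0.0697] ft [-0.46 -0.56  0.48] yaw 22.06 tilt [-0.0062  0.0013 -1.    ] w 0.0007
  shift cm (0.6595, -0.025, 0.043) [0.35 0.23 2.66]
t 7.97 P [ 0.6566 -0.0244  0.0706] ft [-0.01 -1.04  0.7 ] yaw 22.06 tilt [-3.9e-03  8.0e-04 -1.0e+00] w 0.0007
  shift cm (0.6595, -0.025, 0.043) [0.26 0.17 2.76]
t 8.03 P [ 0.6575 -0.0246  0.0714] ft [ 0.17 -0.67  0.14] yaw 22.05 tilt [-1.9e-03  4.0e-04 -1.0e+00] w 0.0007
  shift cm (0.6595, -0.025, 0.043) [0.17 0.11 2.84]
```

View pics/w4.png

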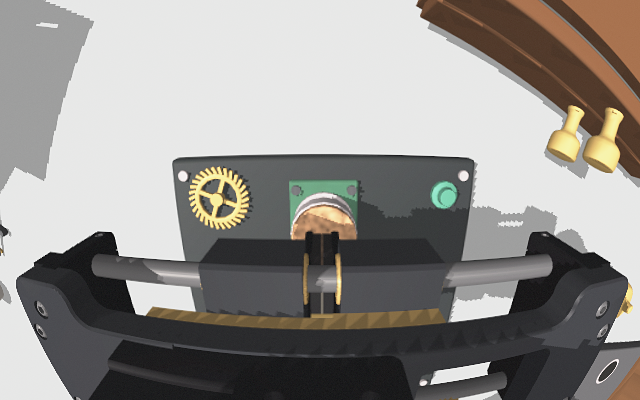

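View pics/s4.png

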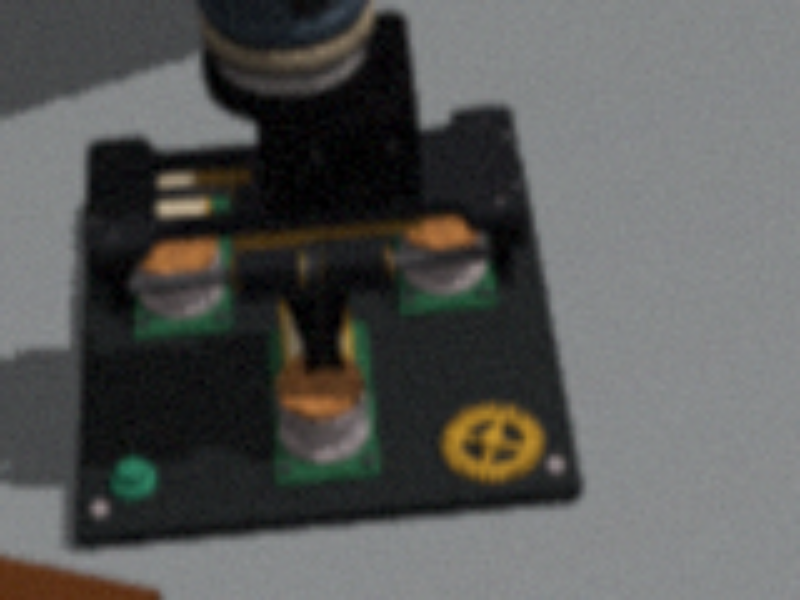

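The fingers are over the far pad. The gripper body stands well above the other two mounts.

Request:
arm_command --pt "0.1 0 1.7 0 0" --pt "0.1 0 2.2 0 0" --pt "0.1 0 2.6 0 0" --pt "0.1 0 3 0 0" --pt "0.1 0 3 0 0"

```text
time: 8.7
position: [0.6597, -0.0245, 0.0428]
tool_rot: [0.982, 0.191, 0.0, 0.0]
ft_force: [-2.1, -0.0, 6.9]
grip_width: 0.0001
```

```bash
python3 -c "
from h import *
for i in range(6): st();robot.camera('scene')"
```

```text
t 8.7 P [ 0.6597 -0.0245  0.0428] ft [-2.1  -0.    6.87] yaw 22.05 tilt [ 2.e-04 -0.e+00 -1.e+00] w 0.0001
t 8.75 P [ 0.6597 -0.0245  0.0429] ft [-1.39  0.59  6.59] yaw 22.05 tilt [ 2.e-04 -1.e-04 -1.e+00] w 0.0003
t 8.8 P [ 0.6597 -0.0245  0.043 ] ft [-1.97  0.31  6.86] yaw 22.05 tilt [ 3.e-04 -1.e-04 -1.e+00] w 0.0003
t 8.85 P [ 0.6597 -0.0245  0.043 ] ft [-2.44 -0.11  7.52] yaw 22.06 tilt [ 3.e-04 -1.e-04 -1.e+00] w 0.0005
t 8.9 P [ 0.6597 -0.0245  0.043 ] ft [-1.24  0.83  6.86] yaw 22.05 tilt [ 3.e-04 -1.e-04 -1.e+00] w 0.0004
t 8.95 P [ 0.6597 -0.0245  0.0431] ft [-0.78  0.53  6.62] yaw 22.05 tilt [ 3.e-04 -1.e-04 -1.e+00] w 0.0002
```

Held forces were about 2.5 N on the right pad (11 mm down), 10.9 N on the near pad (9 mm) and 6.9 N on the far pad (10 mm). The right-hand mount is the softest, so I'll go to its tag.

Request:
arm_command --pt "0 0 -0.6 0 0" --pt "0 0 -1.2 0 0" --pt "0 0 -2.5 0 0" --pt "0 0 -5 0 0" --pt "0 0 -5 0 0"

```text
time: 9.62
position: [0.6613, -0.0249, 0.0943]
tool_rot: [0.982, 0.191, 0.002, 0.001]
ft_force: [-0.4, -0.0, -0.5]
grip_width: 0.0005
```

Request:
arm_command --pt "-5 2 0 0 0" --pt "-10 4.2 0 0 0" --pt "-15 6.4 0 0 0" --pt "-16.2 6.8 0 0 0" --pt "-16.2 6.8 0 0 0"

```text
time: 10.25
position: [0.5346, -0.1487, 0.0917]
tool_rot: [0.982, 0.19, -0.0, -0.0]
ft_force: [0.7, 1.1, 0.5]
grip_width: 0.0006
```

```bash
python3 -c "
from h import *
p,d=robot.camera('wrist');cv2.imwrite('pics/w5.png',p[...,::-1])
p,d=robot.camera('scene');cv2.imwrite('pics/s5.png',cv2.resize(p[150:270,220:380,::-1],None,fx=5,fy=5))
b,k=blobs(p,(9,125,100),(15,200,255),30)
for c,s in b:
    if 230<c[0]<340: print(c,s[4])
for i in range(4): st((.535,-.1488,.029));robot.camera('top')"
```

```text
[308.1 194. ] 134
[254.6 199.5] 142
[283.6 226.9] 171
t 10.35 P [ 0.536  -0.1478  0.0919] ft [ 0.58  0.04 -0.15] yaw 22.08 tilt [ 0.001 -0.    -1.   ] w 0.0002
  shift cm (0.535, -0.1488, 0.029) [-0.13  0.05  6.29]
t 10.4 P [ 0.5361 -0.1476  0.0919] ft [ 0.25 -0.3   0.34] yaw 22.12 tilt [ 1.e-03 -1.e-04 -1.e+00] w 0.0004
  shift cm (0.535, -0.1488, 0.029) [-0.15  0.06  6.29]
t 10.45 P [ 0.5361 -0.1475  0.092 ] ft [-0.3   0.4  -0.08] yaw 22.15 tilt [ 9.e-04 -2.e-04 -1.e+00] w 0.0004
  shift cm (0.535, -0.1488, 0.029) [-0.16  0.08  6.3 ]
t 10.5 P [ 0.536  -0.1474  0.092 ] ft [ 0.2  -0.17  0.32] yaw 22.16 tilt [ 7.e-04 -1.e-04 -1.e+00] w 0.0004
  shift cm (0.535, -0.1488, 0.029) [-0.15  0.09  6.3 ]
```

View pics/w5.png

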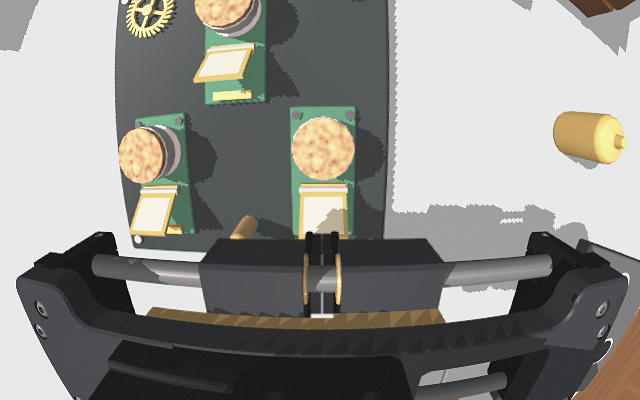

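View pics/s5.png

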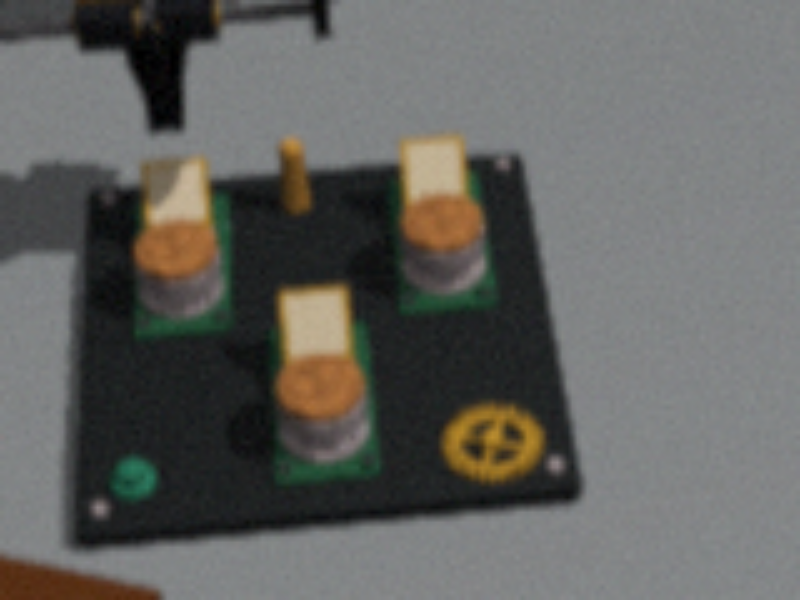

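The corks' row shifts agree with the forces: about 1.1 px lower for the right pad and 0.2 to 0.4 px for the others. The fingers are just above the right mount's tag at (323,210). Next I press it down.

Request:
arm_command --pt "-0.15 0.08 2.5 0 0" --pt "-0.15 0.08 3.3 0 0" --pt "-0.15 0.08 4.1 0 0" --pt "-0.15 0.08 4.8 0 0" --pt "-0.15 0.08 5.5 0 0"

```text
time: 11.18
position: [0.5344, -0.1498, 0.0369]
tool_rot: [0.982, 0.191, 0.0, 0.0]
ft_force: [-0.6, -0.0, 0.9]
grip_width: 0.0005
```

```bash
python3 -c "
from h import *
st((.535,-.1488,.029))"
```

```text
t 11.18 P [ 0.5344 -0.1498  0.0369] ft [-0.6  -0.01  0.91] yaw 22.05 tilt [ 1.1e-03 -5.0e-04 -1.0e+00] w 0.0005
  shift cm (0.535, -0.1488, 0.029) [ 0.09 -0.07  0.79]
```

Request:
arm_command --pt "0 0 0.4 0 0" --pt "0 0 0.7 0 0" --pt "0 0 0.85 0 0" --pt "0 0 0.85 0 0"

```text
time: 11.68
position: [0.5339, -0.1497, 0.0294]
tool_rot: [0.982, 0.191, 0.0, 0.0]
ft_force: [-2.1, 0.8, 6.1]
grip_width: 0.0003
```

```bash
python3 -c "
from h import *
for i in range(3): st();robot.camera('wrist')"
```

```text
t 11.68 P [ 0.5339 -0.1497  0.0294] ft [-2.12  0.77  6.08] yaw 22.05 tilt [ 3.e-04 -2.e-04 -1.e+00] w 0.0003
t 11.72 P [ 0.5339 -0.1497  0.0294] ft [-1.59  0.37  5.1 ] yaw 22.05 tilt [ 3.e-04 -2.e-04 -1.e+00] w 0.0004
t 11.78 P [ 0.5339 -0.1497  0.0294] ft [-0.52 -0.31  6.21] yaw 22.05 tilt [ 3.e-04 -2.e-04 -1.e+00] w 0.001
```

The force has risen well past the hinge's 1 N, so the leaf is on its rest. I'll press once more, slightly, then lift.

Request:
arm_command --pt "0 0 0.1 0 0" --pt "0 0 0.15 0 0" --pt "0 0 0.15 0 0"

```text
time: 12.2
position: [0.5339, -0.1497, 0.0292]
tool_rot: [0.982, 0.191, 0.0, 0.0]
ft_force: [-3.9, 1.0, 14.5]
grip_width: 0.0006
```

Request:
arm_command --pt "0 0 -0.5 0 0" --pt "0 0 -2 0 0" --pt "0 0 -6 0 0" --pt "-3 0 -11 0 0" --pt "-8 0 -14 0 0"

```text
time: 12.82
position: [0.4612, -0.1808, 0.1698]
tool_rot: [0.981, 0.192, 0.002, 0.002]
ft_force: [-0.8, -0.8, 0.0]
grip_width: 0.0003
```

```bash
python3 -c "
from h import *
p,d=robot.camera('wrist');cv2.imwrite('pics/w6.png',p[...,::-1])
p,d=robot.camera('scene');cv2.imwrite('pics/s6.png',cv2.resize(p[150:270,220:380,::-1],None,fx=5,fy=5))
st()"
```

```text
t 12.93 P [ 0.4575 -0.1808  0.1702] ft [ 0.87  0.41 -0.15] yaw 21.91 tilt [ 0.0018 -0.0023 -1.    ] w 0.0003
```

View pics/w6.png

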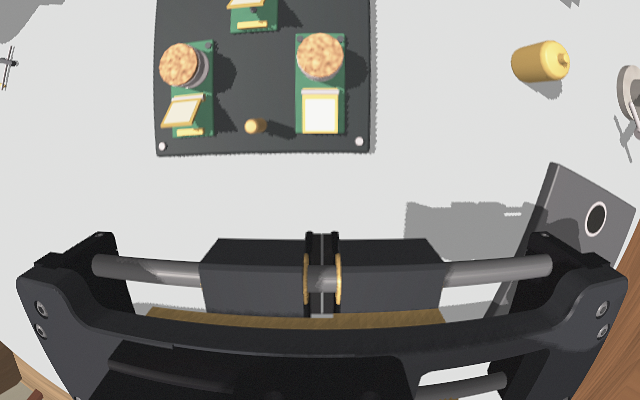

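View pics/s6.png

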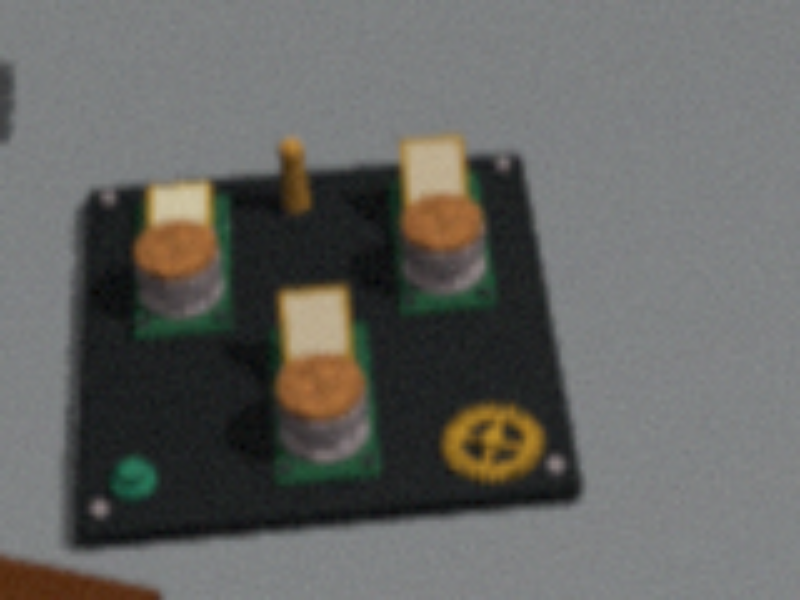

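The right mount's tag now lies flat (wrist (320,112), scene (180,200)). The other two still stand, and the peg, wheel and collet haven't moved.

Request:
arm_command --pt "0 0 0 0 0" --pt "0 0 0 0 0" --pt "0 0 0 0 0"

```text
time: 13.3
position: [0.4601, -0.1792, 0.1661]
tool_rot: [0.981, 0.192, -0.0, -0.001]
ft_force: [0.0, 0.2, -1.1]
grip_width: 0.0005
```

```bash
python3 -c "
from h import *
st();print(robot.hand_in())"
```

```text
t 13.3 P [ 0.4601 -0.1792  0.1661] ft [ 0.02  0.19 -1.13] yaw 22.1 tilt [-1.1e-03  9.0e-04 -1.0e+00] w 0.0005
the job is handed in; nothing more can be done
None
```

The softest mount is the right-hand one, at about (0.585, -0.129), and its tag is now pushed down flat. I handed the job in at 13.3 s with the gripper clear of everything.

| Pad | Pressed down | Held force | Cork shift after release (scene view) |
|---|---|---|---|
| Right | 11 mm | about 2.5 N | 1.1 px lower |
| Near | 9 mm | about 10.9 N | about 0.2 px lower |
| Far | 10 mm | about 6.9 N | about 0.4 px lower |

- **Tag:** the fingertips bottomed out at 29.2 mm with 14.5 N, which matches the leaf's flat height of 29 mm.
- **Last pictures:** that tag is flat and the other two are standing. The peg, wheel and collet have not moved. I did not re-check the objects out on the table, but the gripper never went near them except well above.
- **Checks:** none failed or disagreed. The force readings carry about 1 N of noise, well below the gap between the pads.

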